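# Coffee point: put the mug under the urn's tap, show the lever and the sugar

### The job

Show a new colleague how to draw a coffee. Without gripping or lifting it, gently push the mug along the bench until it stands centred under the urn's spout; then, with the fingertips pointing down 2 to 4 cm above the thumb end of the tap lever, point at the lever for two seconds without touching the urn, for pressing it would pour. Last, point in the same way at the sugar jar, from just above the middle of its lid and without touching it, and finish there, still pointing; the other things on the bench stay where they are.

Things in the scene. Friction and masses are not known exactly. Their poses are not given: they have to be found in the camera images.
- coffee_urn: Tall white urn, 280 mm across, 550 high, fixed. Origin on the bench; -x points out of the tap side, towards the robot (yaw up to 0.12 rad). In its frame, mm: round tank's and base's front at x -90, tank axis at x +48; sight glass in front of the tank to x -121, 24 wide, heights 186 to 466; tap body x -164 to -82, heights 122 to 199, up to 38 wide.
- spout (a point): Centre of the spout's mouth, which looks straight down 122 mm above the bench (148 mm in front of the urn's origin).
- tap_pad (a point): Top of the thumb end of the tap lever: a thin black lever, 20 mm wide, that rises at about 45 degrees from the tap towards the robot; this point is near its upper end, 241 mm above the bench, and moves with the lever.
- coffee_urn_tap (a joint): Angle of the tap lever: 0 = closed (as it stands), grows to 0.61 rad as the thumb end is pressed down; a light spring (a few newtons at the thumb end) shuts it again.
- mug: Orange mug, bowl 77 mm across, 101 high, 0.25 kg, standing left or right of the tap, 100 to 160 mm from it. Origin on the bench under the middle of bowl plus handle; the handle lies along its own -y, ends 54 mm out, and faces roughly towards the robot; the bowl's axis lies 15 mm along +y. Slides on the bench at a push of 1 to 3 N.
- mug_axis (a point): Centre of the mug's bowl, at its underside on the bench.
- sugar_jar: The sugar jar: clear glass jar, 64 mm in diameter and 105 high, with a flat red screw lid and white sugar inside; origin at the centre of its underside. Stands to the right of the urn, in any of three places shared with the mill and the tub.
- jar_top (a point): Centre of the top of the sugar jar's lid, 105 mm above the bench.
- salt_mill: Small glass shaker with a domed grey cap, 44 mm in diameter, 90 high; leave alone.
- tub: Tapered dessert tub with a foil lid, 72 mm wide, 71 high; leave alone.
- drink_can: Drink can, 66 mm in diameter, 115 high, on the other side of the tap from the mug; leave alone.
Things that resemble listed ones, but are neither listed nor needed, are in the scene too. What is shaped like the sugar_jar but blue, turquoise or yellow is not meant.

How it is judged:
By the outcome, as a careful person would: the job done as asked, in the order asked, and still so for the second after the job is handed in, with the robot touching nothing.
It also fails if it takes over 72 s, if anything falls off the work surface, if the arm or the gripper's body presses on something with over 40 N, if the wrist force passes 120 N, or if a joint passes its speed limit or range.

### The arm

A 6-joint arm with a two-finger parallel gripper is mounted at the origin on a cart in front of the work surface, level with it; the furniture and walls round the work are solid. World frame = base frame: x ahead of the robot, y to its left, z up, the work surface at z = 0. Lengths are in m, angles in rad, forces in N, time in s.
With the tool pointing down it reaches from about 0.425 to 0.95 m from the base axis. Payload 3.5 kg.
Tool frame: the origin (TCP) lies between the finger pads, 19 mm behind the fingertips; this is the grasp point; z points along the fingers, y is the line along which they close (so a half turn about z gives the same grasp; the last joint's range is limited). The gripper opens to 85 mm and grips with 20 to 120 N. Pads are 22 mm wide; open, the fingers measure 114 mm over their backs; the gripper's body (76 mm by 85 mm) begins 54 mm behind the grasp point. The pads swing forward as they close: fully open they stand 13 mm farther back than shut.
Start: joints at [-1.311, 0.286, 1.577, -0, 1.279, -0.15], TCP at [0.269, -0.619, 0.25] pointing down, gripper open.
Joint ranges: [-2.77, 2.77], [-0.9, 2.22], [0.21, 2.48], [-1.53, 4.67], [0.24, 2.81], [-2.84, 2.84]. Speed limits (rad/s): [2.79, 2.79, 3.14, 3.14, 3.14, 3.14].

### API

Orientations are given as a unit quaternion [x, y, z, w].
In Python, from plant import get_state, read_camera, sign_off, recognise gives the robot as it stands.
- The arm moves only by the tool arm_command, never from a script. Its argument "steps" is a list of rows, each an object with "translation": the shift along the tool's x, y, z scaled (see below), a list of three; "twist": the turn, a rotation vector about the tool's x, y, z scaled (see below), a list of three; "fingers": the opening, from -1 (shut) to 1 (fully open). In form: [{"translation": [x, y, z], "twist": [rx, ry, rz], "fingers": fingers}, ...]. A call has 1 to 5 rows; each row is the pose to reach, as a shift and turn from the pose commanded when the call began, along the tool's axes at that moment; what a row does not reach only later rows make up. The controller multiplies each number of a shift by 75 cm and each number of a turn by 60 degrees. A row lasts 1/8 s, in which the tool goes at most 62.5 mm and 10.7 degrees, less where a joint would pass 70% of its speed; a pose out of reach is approached as far as the arm can. A call with a number of a shift or a turn outside -1 to 1 is refused whole. A call with a gripper value outside its range is refused whole. The fingers move at their own pace and stop on an object; "grip_force" is the grip in N (left out, the last holds). Time passes only in rows, so rows that repeat a pose let the fingers close. It gives the time, the measured TCP pose, the force, the opening and the grip force at its end, in the units of the state.
- get_state(): the state, without advancing time (a new reading comes with each control period).
- read_camera(name): name is "scene" or "top"; returns a dict with "pixels" (400x640x3 uint8, red, green, blue), "K" (3x3 intrinsics, pixels), "R" (3x3) and "t" (3): a world point X has camera coordinates R X + t. Camera axes: x right, y down, z forward; pixel columns grow to the right and rows downward; lengths in m; the calibration is good to about 2 mm. A picture is of the moment at which its call begins. There is no depth.
- sign_off(): hands the job in; it is judged then, once.
Trained networks look in a picture, given as the dict that the camera call returned (one of the last four; its "shot" number tells which), for a name from the list of things; names that differ only in an ending like _2 or _b are one class to them, and where a whole thing is asked for, a point or a joint stands for the part that bears it (a point fixed in the world has none). Each returns a list of dicts, best first, with "conf" (0 to 1); they miss things now and then, are a little off and sometimes report something else, mostly with a low value. They report only what shows in the picture. A call takes as long as a camera call. They do not tell look-alikes from the thing itself.
- recognise(picture, query): "point" ([row, column] in pixels, amid what is visible of it).
The state is a dict: "time": time; "qpos": joint angles; "dq": joint speeds; "joint_efforts": joint torques, N m; "eef_pos": TCP position; "tcp_rot": TCP orientation; "contact_force": force on the tool from outside, world axes, zero at the start; "wrist_torque": the same for the moment, N m; "opening": opening from 0.0 (shut) to 1.0 (fully open); "finger_force": force on a finger pad.
Only numpy, scipy, OpenCV 4.12 (cv2) and the standard library are available. Lean on these libraries where they do the work, as an engineer would, in place of code of your own. Each camera call takes 0.05 s, during which the arm holds its last target. There are 200 camera calls.

## Working session

There is one attempt and no reset: what is moved stays moved. The work goes in short steps, Python scripts to look and compute and a tool call to move; the robot and the scene stay as the last step left them, time stands still between calls to the robot, and variables do not carry over. Pictures are saved under pics/ and viewed, at most 13 in all, crops included, and the job is handed in when it is done.

Besides the shell and the picture viewer there is one more tool, called after "Request:" in YAML: its name, and indented under it one key for each argument. arm_command: Moves the arm, as the interface text tells. Shifts and turns lie within -1 to 1; 1 stands for 75 cm of shift or 60 degrees of turn. Its arguments: {"type":"object","properties":{"steps":{"type":"array"},"grip_force":{"type":"number"}},"required":["steps"]}

```bash
mkdir -p pics; cat > h.py <<'E'
import numpy as np, cv2
from plant import get_state, read_camera, sign_off, recognise
def save(p,f,crop=None,s=1):
    im=p["pixels"][:,:,::-1]
    if crop: r0,r1,c0,c1=crop; im=im[r0:r1,c0:c1]
    cv2.imwrite("pics/"+f,cv2.resize(im,None,fx=s,fy=s,interpolation=cv2.INTER_CUBIC))
def ray(p,rc,z):
    R,t,K=map(np.array,(p["R"],p["t"],p["K"])); c=-R.T@t
    d=R.T@np.linalg.inv(K)@[rc[1],rc[0],1]
    return c+d*(z-c[2])/d[2]
def proj(p,X):
    R,t,K=map(np.array,(p["R"],p["t"],p["K"])); q=K@(R@np.array(X)+t); return q[[1,0]]/q[2]
E
python3 - <<'E'
from h import *
np.set_printoptions(precision=3,suppress=True)
for n in("top","scene"):
    p=read_camera(n); save(p,n+"0.png"); print(n,-np.array(p["R"]).T@np.array(p["t"]))
    for q,z in(("mug",.05),("mug_axis",.05),("spout",.122),("tap_pad",.241),("coffee_urn",.3),("sugar_jar",.06),("salt_mill",.05),("tub",.04),("drink_can",.06)):
        for d in recognise(p,q)[:4]: print(q,np.array(d["point"]),round(d["conf"],2),ray(p,d["point"],z))
print(get_state())
E
```

```text
top [0.375 0.077 1.273]
mug [254.2 302.2] 0.74 [0.439 0.143 0.05 ]
mug_axis [252.2 305.4] 0.95 [0.446 0.133 0.05 ]
spout [152.9 265.3] 0.67 [0.756 0.282 0.122]
tap_pad [243.1 262.4] 0.6 [0.453 0.245 0.241]
coffee_urn [149. 267.] 0.56 [0.708 0.246 0.3  ]
sugar_jar [223.5 346. ] 0.82 [0.547 0.005 0.06 ]
sugar_jar [189.  371.4] 0.71 [ 0.669 -0.076  0.06 ]
sugar_jar [134.7 343.9] 0.63 [0.858 0.025 0.06 ]
sugar_jar [248.9 369.8] 0.55 [ 0.468 -0.076  0.06 ]
salt_mill [250.9 402.4] 0.46 [ 0.469 -0.185  0.05 ]
tub [219.2 384.1] 0.93 [ 0.572 -0.124  0.04 ]
drink_can [246.8 229.7] 0.78 [0.449 0.38  0.06 ]
scene [-0.214  0.797  0.964]
mug [272.2 340.2] 0.96 [0.437 0.139 0.05 ]
mug [225.6 405. ] 0.37 [ 0.462 -0.178  0.05 ]
mug_axis [272.8 342.8] 0.8 [0.43  0.135 0.05 ]
spout [183.7 262.4] 0.77 [0.878 0.109 0.122]
tap_pad [241.6 306.7] 0.52 [0.434 0.269 0.241]
tap_pad [181.2 264.8] 0.26 [0.73  0.192 0.241]
coffee_urn [182.6 261.6] 0.9 [0.653 0.253 0.3  ]
sugar_jar [233.7 348. ] 0.83 [0.542 0.009 0.06 ]
sugar_jar [236.3 387.1] 0.6 [ 0.454 -0.08   0.06 ]
salt_mill [228.9 403.7] 0.77 [ 0.453 -0.161  0.05 ]
salt_mill [270.8 341.9] 0.69 [0.438 0.132 0.05 ]
tub [219.6 370.9] 0.59 [ 0.565 -0.122  0.04 ]
drink_can [308.3 270.3] 0.57 [0.447 0.382 0.06 ]
{'time': 1.0, 'qpos': array([-1.311,  0.286,  1.577,  0.   ,  1.279, -0.15 ]), 'dq': array([-0.001,  0.   ,  0.   ,  0.002,  0.001, -0.   ]), 'joint_efforts': array([ -0.001, -40.598, -29.295,  -0.   ,   0.001,   0.   ]), 'eef_pos': array([ 0.269, -0.619,  0.25 ]), 'tcp_rot': array([ 0.979,  0.203,  0.   , -0.   ]), 'contact_force': array([ 0.987,  0.026, -0.381]), 'wrist_torque': array([ 0.029,  0.013, -0.015]), 'finger_force': 0.0, 'opening': 0.9999930231445056}
```

View pics/top0.png

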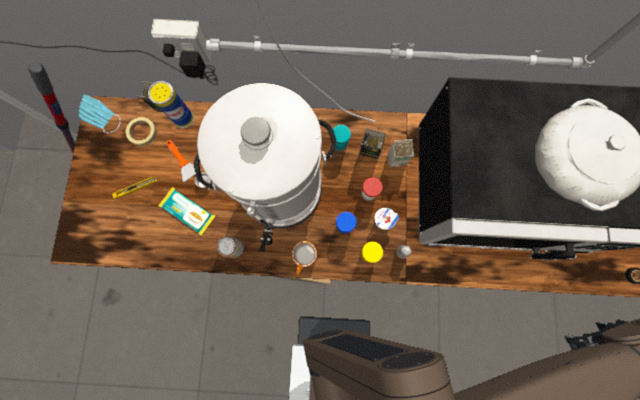

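View pics/scene0.png

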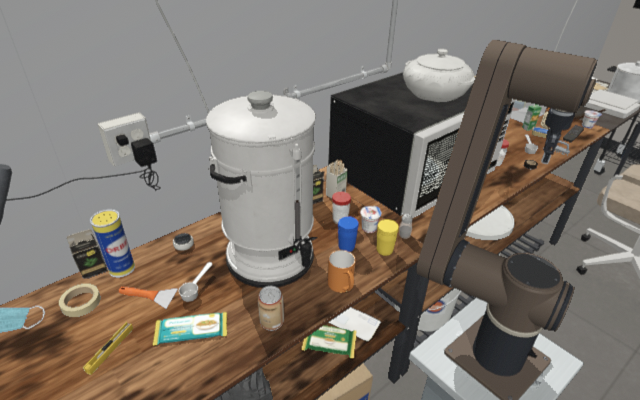

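The pictures show four jars: red (top 188,372; scene 205,342), blue (top 222,346), turquoise (top 137,341) and yellow (top 252,372). The red-lidded one with white contents fits the sugar jar. The mug is at top (254,304), right of the tap at (238,267), and the can is at (246,230). I'll confirm with crops.

```bash
python3 - <<'E'
from h import *
p=read_camera("top"); save(p,"topc.png",(170,290,220,420),4); 
p=read_camera("scene"); save(p,"scenec.png",(180,330,240,420),4)
E
```

```text
(no output)
```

View pics/topc.png

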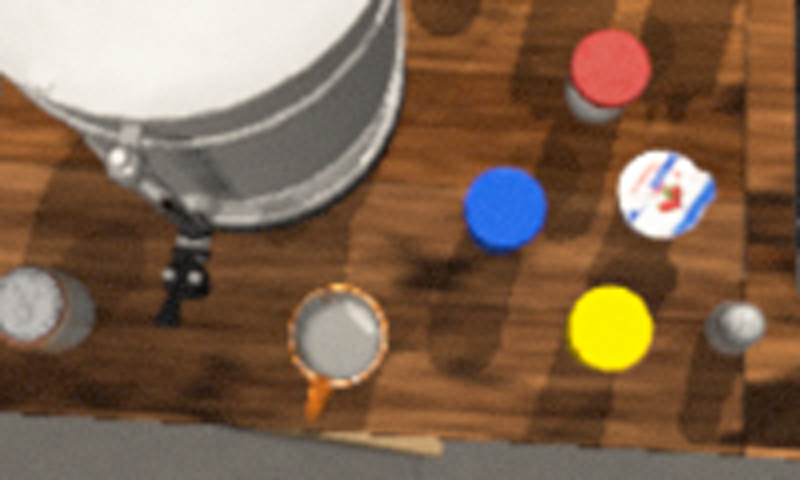

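View pics/scenec.png

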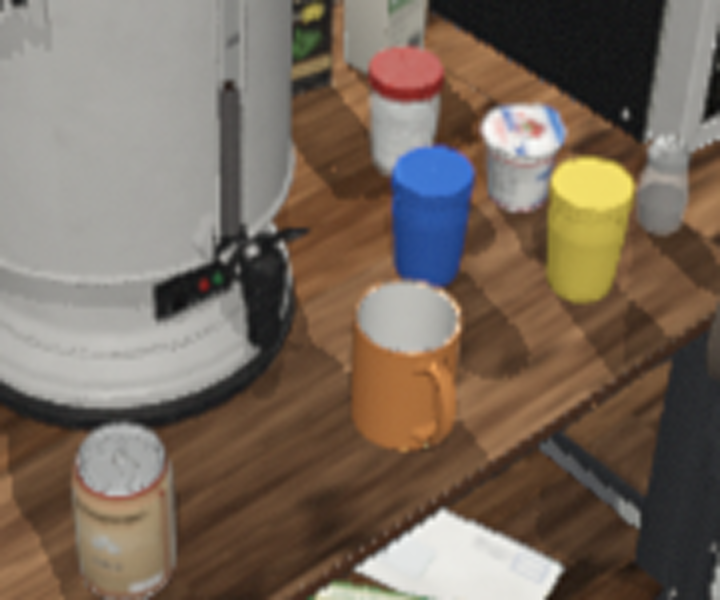

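Red lid is at top (187,373), scene (197,342), with white sugar visible through the glass: that's the sugar jar. The mug rim centre is at top (254,304.5), with the handle towards the robot. The lever tip is at top (249.5,262), scene (238,316).

```bash
python3 - <<'E'
from h import *
from scipy.optimize import least_squares
np.set_printoptions(precision=4,suppress=True)
T=read_camera("top");S=read_camera("scene")
ft=lambda x,y:np.array([170+y/4-.4,220+x/4-.4]); fs=lambda x,y:np.array([180+y/4-.4,240+x/4-.4])
def tri(a,b):
    r=least_squares(lambda X:np.r_[proj(T,X)-a,proj(S,X)-b],[.5,.1,.1]); return r.x,abs(r.fun).max()
print("pad end",tri(ft(168,320),fs(303,233)))
print("mug rim top",ray(T,ft(338,335),.101),"scene",ray(S,fs(408,318),.101))
print("jar top",ray(T,ft(611,67),.105),"scene",ray(S,fs(407,70),.105), tri(ft(611,67),fs(407,70)))
print("handle end",ray(T,ft(314,415),.07))
for n,f,P,pts in(("scene",fs,S,[(0,388),(60,412),(130,420),(200,403),(255,365),(288,320)]),("top",ft,T,[(404,80),(395,120),(370,160),(310,208),(240,228)])):
    for z in (0,.03):
        W=np.array([ray(P,f(*q),z)[:2] for q in pts])
        r=least_squares(lambda c:np.hypot(*(W-c).T)-.139,[.75,.25]); print(n,z,r.x,r.fun)
# lid rim by threshold
g=T["pixels"].astype(int); m=((g.min(2)>215)).astype(np.uint8)
k,l,st,ce=cv2.connectedComponentsWithStats(m); i=l[110,225]; 
if i:
    c,_=cv2.findContours((l==i).astype(np.uint8),0,1); e=cv2.fitEllipse(max(c,key=len)); print("lid",e)
    for z in(.45,.5,.52): print(z,ray(T,e[0][::-1],z))
E
```

```text
pad end (array([0.4335, 0.244 , 0.2407]), np.float64(0.8720869449807651))
mug rim top [0.4396 0.1344 0.101 ] scene [0.4369 0.1373 0.101 ]
jar top [ 0.6672 -0.0733  0.105 ] scene [ 0.6617 -0.0689  0.105 ] (array([ 0.6682, -0.0744,  0.0991]), np.float64(0.17136958968058025))
handle end [0.3773 0.1508 0.07  ]
scene 0 [0.6817 0.2208] [-0.0015 -0.0012  0.0026  0.0015 -0.0023 -0.0004]
scene 0.03 [0.6588 0.237 ] [-0.0029 -0.0012  0.0033  0.0023 -0.0022 -0.0019]
top 0 [0.673  0.2362] [ 0.0014  0.0009 -0.0017 -0.002   0.0024]
top 0.03 [0.6686 0.2352] [ 0.0008  0.0009 -0.0013 -0.0016  0.0018]
lid ((259.1834716796875, 140.51361083984375), (113.41091918945312, 120.9713134765625), 75.0962142944336)
0.45 [0.6769 0.2406 0.45  ]
0.5 [0.6585 0.2307 0.5   ]
0.52 [0.6512 0.2268 0.52  ]
```

```bash
python3 - <<'E'
from h import *
T=read_camera("top");S=read_camera("scene")
a=cv2.resize(T["pixels"][212:262,240:290],None,fx=8,fy=8,interpolation=2)
b=cv2.resize(S["pixels"][225:275,282:332],None,fx=8,fy=8,interpolation=2)
cv2.imwrite("pics/tap.png",np.hstack([a,b])[:,:,::-1])
for q in((262,340),(262,346)): print(q,ray(S,[180+q[1]/4-.4,240+q[0]/4-.4],.122))
print(ray(T,[170+275/4-.4,220+187/4-.4],.19))
E
```

```text
(262, 340) [0.46820998 0.24662488 0.122     ]
(262, 346) [0.46362134 0.25031958 0.122     ]
[0.47174324 0.24319643 0.19      ]
```

View pics/tap.png

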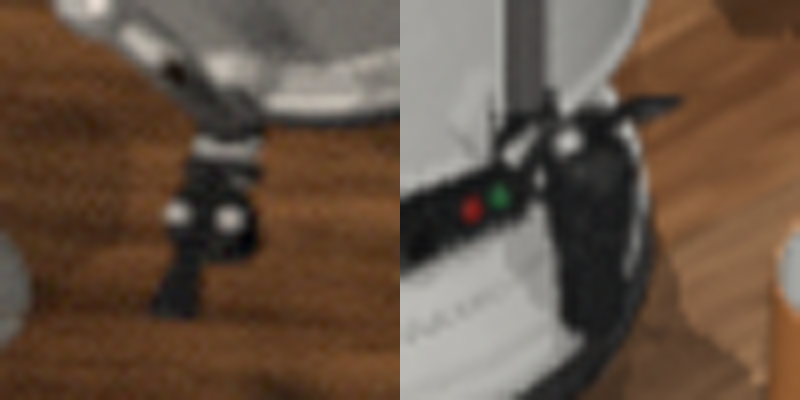

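The lever's outer end is at top (250,261.5), scene (237,317), and the spout bottom is at scene (265,304.5). The tap body's front edge is at top (244.5,266).

```bash
python3 - <<'E'
from h import *
from scipy.optimize import least_squares
np.set_printoptions(precision=4,suppress=True)
T=read_camera("top");S=read_camera("scene")
print("spout",ray(S,[264.4,304.5],.122)); print("bodyfront",ray(T,[244.5,266],.18))
pe=least_squares(lambda X:np.r_[proj(T,X)-[250,261.5],proj(S,X)-[237.3,316.5]],[.45,.25,.24]);print("lever end",pe.x,pe.fun,ray(T,[250,261.5],.245),ray(S,[237.3,316.5],.245))
fs=lambda x,y:np.array([180+y/4-.4,240+x/4-.4]);ft=lambda x,y:np.array([170+y/4-.4,220+x/4-.4])
Ws=np.array([ray(S,fs(*q),0)[:2] for q in[(60,412),(130,420),(200,403),(255,365),(288,320)]])
Wt=np.array([ray(T,ft(*q),.01)[:2] for q in[(404,80),(395,120),(370,160),(310,208),(240,228)]])
sp=ray(S,[264.4,304.5],.122)[:2]
def U(v,x,y=0): c,s=np.cos(v[2]),np.sin(v[2]); return v[:2]+[c*x-s*y,s*x+c*y]
def f(v):
    c=U(v,.048); l=pe.x[:2]-v[:2]; y=-np.sin(v[2])*l[0]+np.cos(v[2])*l[1]
    return np.r_[np.hypot(*(Ws-c).T)-.139,np.hypot(*(Wt-c).T)-.139,2*(U(v,-.148)-sp),2*y]
r=least_squares(f,[.62,.24,0]);print(r.x,r.fun,"spout",U(r.x,-.148),"lever end local", np.linalg.norm(pe.x[:2]-r.x[:2]))
from scipy.spatial.transform import Rotation as Ro
st=get_state();print(Ro.from_quat(st["tcp_rot"]).as_matrix(),st["eef_pos"])
E
```

```text
spout [0.4699 0.2474 0.122 ]
bodyfront [0.4546 0.2442 0.18  ]
lever end [0.4315 0.243  0.2435] [ 1.0458  0.8291 -0.2592 -1.203 ] [0.4341 0.2453 0.245 ] [0.4275 0.2424 0.245 ]
[ 0.6256  0.2342 -0.0609] [-0.0144 -0.0098 -0.0081 -0.0072  0.0001 -0.0034 -0.0029 -0.0043 -0.0022
  0.004   0.0161 -0.0085 -0.0061] spout [0.4779 0.2432] lever end local 0.19436131383199964
[[ 0.9172  0.3984 -0.0001]
 [ 0.3984 -0.9172  0.0001]
 [-0.     -0.0001 -1.    ]] [ 0.2689 -0.6191  0.25  ]
```

```bash
cat >> h.py <<'E'
from scipy.spatial.transform import Rotation as Ro
np.set_printoptions(precision=4,suppress=True)
def ori(th_deg,ux,uy):
    "tool z = down tilted by th towards u; tool y = u turned -90deg"
    u=np.array([ux,uy,0])/np.hypot(ux,uy); c=np.array([u[1],-u[0],0]); a=np.radians(th_deg); k=np.array([0,0,1.])
    z=-k*np.cos(a)+u*np.sin(a); return np.c_[np.cross(c,z),c,z]
def plan(*targets):
    s=get_state(); R0=Ro.from_quat(s["tcp_rot"]).as_matrix(); p0=s["eef_pos"]
    print("t",s["time"],"p",p0,"q",s["qpos"],"F",s["contact_force"],"open",s["opening"],"z",R0[:,2],"y",R0[:,1])
    for p,R in targets:
        R=R0 if R is None else R
        print((R0.T@(np.array(p)-p0)/.75).round(4).tolist(),(Ro.from_matrix(R0.T@R).as_rotvec(degrees=True)/60).round(4).tolist())
E
python3 - <<'E'
from h import *
plan(((.33,-.3,.28),ori(0,.6,.8)),((.43,-.05,.28),ori(15,.28,.96)))
E
```

```text
t 1.4 p [ 0.2689 -0.6191  0.25  ] q [-1.311   0.2863  1.5767 -0.      1.2786 -0.15  ] F [-0.0814  1.1332 -0.3036] open 1.0022023681554455 z [-0.0001  0.0001 -1.    ] y [ 0.3984 -0.9172 -0.0001]
[0.2442, -0.3578, -0.04] [-0.0001, 0.0, -0.4942]
[0.4993, -0.6104, -0.04] [0.1096, 0.2337, -0.8328]
```

Request:
arm_command:
  steps:
    - {"translation": [0.244,-0.358,-0.04],"twist": [0,0,-0.494],"fingers": 0.18}
    - {"translation": [0.244,-0.358,-0.04],"twist": [0,0,-0.494],"fingers": 0.18}
    - {"translation": [0.244,-0.358,-0.04],"twist": [0,0,-0.494],"fingers": 0.18}
    - {"translation": [0.244,-0.358,-0.04],"twist": [0,0,-0.494],"fingers": 0.18}
    - {"translation": [0.244,-0.358,-0.04],"twist": [0,0,-0.494],"fingers": 0.18}

```text
time: 2.02
eef_pos: [0.3274, -0.3116, 0.2792]
tcp_rot: [0.895, 0.447, 0.0, 0.0]
contact_force: [0.7, 0.4, 0.8]
opening: 0.595
finger_force: 0.0
```

```bash
python3 - <<'E'
from h import *
plan(((.43,-.05,.28),ori(0,.28,.96)),((.416,.05,.2),ori(38,.28,.96)))
E
```

```text
t 2.025 p [ 0.3274 -0.3116  0.2792] q [-0.986  -0.2506  2.068   0.0003  1.3233 -0.3419] F [0.7376 0.3765 0.7846] open 0.5951490489753628 z [ 0.0008 -0.0006 -1.    ] y [ 0.7996 -0.6006  0.001 ]
[0.361, -0.1, -0.0012] [0.0009, 0.0001, -0.3442]
[0.4564, -0.1951, 0.1054] [0.115, 0.6265, -0.3311]
```

Request:
arm_command:
  steps:
    - {"translation": [0.361,-0.1,0],"twist": [0,0,-0.344],"fingers": 0.18}
    - {"translation": [0.361,-0.1,0],"twist": [0,0,-0.344],"fingers": 0.18}
    - {"translation": [0.361,-0.1,0],"twist": [0,0,-0.344],"fingers": 0.18}
    - {"translation": [0.361,-0.1,0],"twist": [0,0,-0.344],"fingers": 0.18}
    - {"translation": [0.456,-0.195,0.03],"twist": [0.05,0.26,-0.34],"fingers": 0.18}

```text
time: 2.65
eef_pos: [0.4184, -0.0155, 0.2696]
tcp_rot: [0.795, 0.599, 0.077, -0.057]
contact_force: [0.7, -0.1, -0.6]
opening: 0.591
finger_force: 0.0
```

```bash
python3 - <<'E'
from h import *
plan(((.416,.05,.25),ori(38,.28,.96)))
E
```

```text
t 2.65 p [ 0.4184 -0.0155  0.2696] q [-0.3898 -0.3514  2.1698  0.196   1.3475 -0.1563] F [ 0.6625 -0.1129 -0.6135] open 0.5911502736423088 z [ 0.0538  0.1832 -0.9816] y [ 0.9612 -0.2758  0.0012]
[0.0765, -0.0272, 0.0414] [-0.0007, 0.4499, 0.0043]
```

Request:
arm_command:
  steps:
    - {"translation": [0.0765,-0.027,0.041],"twist": [0,0.45,0],"fingers": 0.18}
    - {"translation": [0.0765,-0.027,0.041],"twist": [0,0.45,0],"fingers": 0.18}
    - {"translation": [0.0765,-0.027,0.041],"twist": [0,0.45,0],"fingers": 0.18}
    - {"translation": [0.0765,-0.027,0.041],"twist": [0,0.45,0],"fingers": 0.18}

```text
time: 3.15
eef_pos: [0.4146, 0.0457, 0.2477]
tcp_rot: [0.758, 0.566, 0.258, -0.195]
contact_force: [-0.0, 0.0, -0.0]
opening: 0.594
finger_force: 0.0
```

```bash
python3 - <<'E'
from h import *
plan(((.416,.055,.12),ori(38,.28,.96)),((.416,.055,.045),ori(38,.28,.96)))
E
```

```text
t 3.15 p [0.4146 0.0457 0.2477] q [-0.4992 -0.3552  2.2945  0.6498  1.4082 -0.3888] F [-0.0095  0.0349 -0.0033] open 0.5941843402961732 z [ 0.17    0.5874 -0.7913] y [ 0.9593 -0.2825 -0.0036]
[-0.0943, -0.0011, 0.1424] [-0.0012, 0.0051, -0.0041]
[-0.1554, -0.0007, 0.2215] [-0.0012, 0.0051, -0.0041]
```

Request:
arm_command:
  steps:
    - {"translation": [-0.094,-0.001,0.142],"twist": [0,0,0],"fingers": 0.18}
    - {"translation": [-0.094,-0.001,0.142],"twist": [0,0,0],"fingers": 0.18}
    - {"translation": [-0.13,-0.001,0.188],"twist": [0,0,0],"fingers": 0.18}
    - {"translation": [-0.155,-0.001,0.221],"twist": [0,0,0],"fingers": 0.18}
    - {"translation": [-0.155,-0.001,0.221],"twist": [0,0,0],"fingers": 0.18}

```text
time: 3.78
eef_pos: [0.4154, 0.0565, 0.0449]
tcp_rot: [0.758, 0.567, 0.257, -0.197]
contact_force: [0.2, 0.0, 0.4]
opening: 0.592
finger_force: 0.0
```

```bash
python3 - <<'E'
from h import *
plan(((.424,.0845,.045),ori(38,.28,.96)))
T=read_camera("top");S=read_camera("scene")
a=cv2.resize(T["pixels"][170:290,230:380],None,fx=4,fy=4,interpolation=2)[:,:400];b=cv2.resize(S["pixels"][200:320,250:350],None,fx=4,fy=4,interpolation=2)
cv2.imwrite("pics/pre.png",np.hstack([a,b])[:,:,::-1])
E
```

```text
t 3.775 p [0.4154 0.0565 0.0449] q [-0.4723  0.0552  2.3985  0.7897  1.0069 -0.7313] F [0.1606 0.0231 0.3582] open 0.5924512627033525 z [ 0.1659  0.5892 -0.7908] y [ 0.9601 -0.2797 -0.0071]
[0.031, 0.0005, 0.0238] [-0.0055, 0.0043, -0.0039]
```

View pics/pre.png

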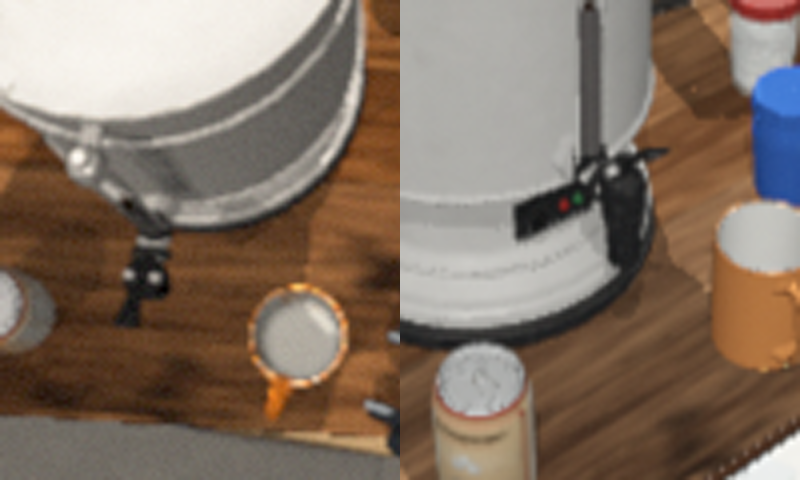

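Mug unmoved at crop (298,335), fingers in place to its right. Starting the gentle push.

Request:
arm_command:
  steps:
    - {"translation": [0.0105,0,0.0082],"twist": [0,0,0],"fingers": 0.18}
    - {"translation": [0.021,0,0.0164],"twist": [0,0,0],"fingers": 0.18}
    - {"translation": [0.0284,0,0.0222],"twist": [0,0,0],"fingers": 0.18}
    - {"translation": [0.0357,0,0.028],"twist": [0,0,0],"fingers": 0.18}
    - {"translation": [0.043,0,0.0337],"twist": [0,0,0],"fingers": 0.18}

```text
time: 4.5
eef_pos: [0.4282, 0.0953, 0.046]
tcp_rot: [0.757, 0.567, 0.258, -0.194]
contact_force: [-1.6, -3.1, 1.0]
opening: 0.59
finger_force: 1.0
```

Request:
arm_command:
  steps:
    - {"translation": [0.0075,0,0.0058],"twist": [0,0,0],"fingers": 0.18}
    - {"translation": [0.015,0,0.0116],"twist": [0,0,0],"fingers": 0.18}
    - {"translation": [0.0225,0,0.0174],"twist": [0,0,0],"fingers": 0.18}
    - {"translation": [0.03,0,0.0232],"twist": [0,0,0],"fingers": 0.18}
    - {"translation": [0.0375,0,0.029],"twist": [0,0,0],"fingers": 0.18}

```text
time: 5.12
eef_pos: [0.4382, 0.1295, 0.046]
tcp_rot: [0.757, 0.567, 0.258, -0.195]
contact_force: [-0.2, -1.6, -0.0]
opening: 0.589
finger_force: 1.0
```

```bash
python3 - <<'E'
from h import *
plan(((.456,.198,.045),ori(38,.28,.96)))
T=read_camera("top");S=read_camera("scene")
a=cv2.resize(T["pixels"][170:290,230:380],None,fx=4,fy=4,interpolation=2)[:,:400];b=cv2.resize(S["pixels"][200:320,250:350],None,fx=4,fy=4,interpolation=2)
cv2.imwrite("pics/mid.png",np.hstack([a,b])[:,:,::-1])
E
```

```text
t 5.125 p [0.4382 0.1295 0.046 ] q [-0.2708  0.0811  2.367   0.8857  0.9115 -0.6258] F [-0.1846 -1.6431 -0.0338] open 0.5885924227612958 z [ 0.1704  0.5879 -0.7908] y [ 0.9598 -0.2808 -0.002 ]
[0.0737, -0.0029, 0.0588] [-0.001, 0.0043, -0.0018]
```

View pics/mid.png

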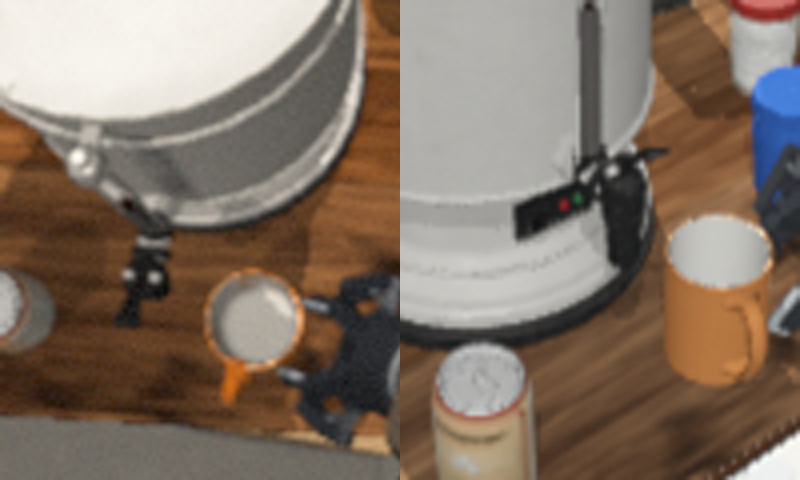

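The mug follows centred between the fingers, with its rim now at top crop (255,319) and the tap still ahead of it. Continuing.

Request:
arm_command:
  steps:
    - {"translation": [0.0085,0,0.0066],"twist": [0,0,0],"fingers": 0.18}
    - {"translation": [0.017,0,0.0132],"twist": [0,0,0],"fingers": 0.18}
    - {"translation": [0.0255,0,0.0198],"twist": [0,0,0],"fingers": 0.18}
    - {"translation": [0.034,0,0.0264],"twist": [0,0,0],"fingers": 0.18}
    - {"translation": [0.0425,0,0.033],"twist": [0,0,0],"fingers": 0.18}

```text
time: 5.85
eef_pos: [0.4495, 0.1684, 0.046]
tcp_rot: [0.757, 0.567, 0.258, -0.195]
contact_force: [-0.7, -2.3, 0.0]
opening: 0.586
finger_force: 0.9
```

Request:
arm_command:
  steps:
    - {"translation": [0.008,0,0.0062],"twist": [0,0,0],"fingers": 0.18}
    - {"translation": [0.016,0,0.0124],"twist": [0,0,0],"fingers": 0.18}
    - {"translation": [0.024,0,0.0186],"twist": [0,0,0],"fingers": 0.18}
    - {"translation": [0.024,0,0.0186],"twist": [0,0,0],"fingers": 0.18}

```text
time: 6.35
eef_pos: [0.4558, 0.1904, 0.0461]
tcp_rot: [0.757, 0.567, 0.258, -0.195]
contact_force: [0.0, 0.3, -0.4]
opening: 0.595
finger_force: 0.0
```

```bash
python3 - <<'E'
from h import *
plan(((.459,.2076,.045),None))
T=read_camera("top");S=read_camera("scene")
a=cv2.resize(T["pixels"][210:275,235:285],None,fx=8,fy=8,interpolation=2);b=cv2.resize(S["pixels"][230:295,275:325],None,fx=8,fy=8,interpolation=2)
cv2.imwrite("pics/near.png",np.hstack([a,b])[:,:,::-1])
E
```

```text
t 6.35 p [0.4558 0.1904 0.0461] q [-0.112   0.1251  2.3174  0.9523  0.8349 -0.5401] F [ 0.0293  0.3358 -0.4425] open 0.5948428442710227 z [ 0.1698  0.5886 -0.7904] y [ 0.96   -0.28   -0.0022]
[0.0175, -0.0023, 0.0154] [0.0, 0.0, 0.0]
```

View pics/near.png

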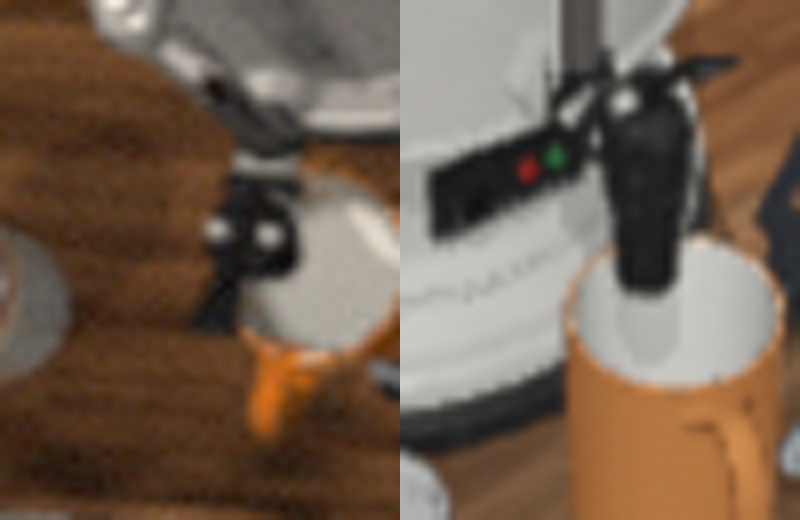

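```bash
python3 - <<'E'
from h import *
T=read_camera("top");S=read_camera("scene")
print("mug T",ray(T,[242.7,275.6],.101),"S",ray(S,[268.6,309.0],.101),"spout S",ray(S,[264.2,305.6],.122), ray(S,[265.2,305.6],.122),"T front",ray(T,[210+276/8-.4,235+250/8-.4],.18))
# rim fit in scene: project circle centred there
c=ray(S,[268.6,309.0],.101)
for a in range(0,360,90):
    q=proj(S,c+.0385*np.array([np.cos(np.radians(a)),np.sin(np.radians(a)),0])); print((q[::-1]-[275,230]+.4)*8+[400,0])
s=ray(S,[264.2,305.6],.122)
E
```

```text
mug T [0.4677 0.2265 0.101 ] S [0.4659 0.2345 0.101 ] spout S [0.4686 0.2446 0.122 ] [0.4655 0.247  0.122 ] T front [0.4557 0.2447 0.18  ]
[606.8394 252.6809]
[588.4859 361.7985]
[746.2847 373.6829]
[759.1115 263.811 ]
```

Scene shows the spout at crop (648,277) and the rim centre at (675,312). That leaves 10–17 mm in +y, so I'll push 9 mm more and measure.

Request:
arm_command:
  steps:
    - {"translation": [0.005,0,0.0039],"twist": [0,0,0],"fingers": 0.18}
    - {"translation": [0.01,0,0.0078],"twist": [0,0,0],"fingers": 0.18}
    - {"translation": [0.01,0,0.0078],"twist": [0,0,0],"fingers": 0.18}

```text
time: 6.92
eef_pos: [0.4586, 0.1991, 0.046]
tcp_rot: [0.757, 0.567, 0.258, -0.195]
contact_force: [0.9, -0.7, -0.6]
opening: 0.59
finger_force: 0.3
```

```bash
cat > m.py <<'E'
from h import *
from scipy.optimize import least_squares
s=get_state();print(s["eef_pos"],s["contact_force"])
T=read_camera("top");S=read_camera("scene")
A=np.linspace(0,2*np.pi,72)
def circ(P,x,y,z,r): return np.array([proj(P,[x+r*np.cos(a),y+r*np.sin(a),z]) for a in A])
out=[]
for n,P,(r0,r1,c0,c1) in(("T",T,(205,280,240,320)),("S",S,(225,330,280,345))):
    h=cv2.cvtColor(P["pixels"],cv2.COLOR_RGB2HSV).astype(int)
    sat=((h[...,0]<16)&(h[...,1]>150)&(h[...,2]>110)).astype(np.uint8)
    m=np.zeros_like(sat); m[r0:r1,c0:c1]=sat[r0:r1,c0:c1]
    rr,cc=np.nonzero(m); print(n,"orange rows",rr.min(),rr.max(),"cols",cc.min(),cc.max(),len(rr))
    # distance map from orange: fit rim circle to orange rim/body
    if n=="S":
        # left silhouette edge of body per row, subpixel ignored
        rows=[r for r in range(int(np.median(rr))-10,int(np.median(rr))+18)]
        L=[(r,cc[rr==r].min()-.5) for r in rows]
        bot=[(rr[cc==c].max()+.5,c) for c in range(cc.min()+6,cc.min()+14)]
        def res(v):
            Cs=np.vstack([circ(P,v[0],v[1],z,.0385) for z in np.linspace(0,.101,6)])
            hull=cv2.convexHull(Cs[:,::-1].astype(np.float32))
            return [cv2.pointPolygonTest(hull,(float(c),float(r)),True) for r,c in L+bot]
        f=least_squares(res,[.468,.24],diff_step=1e-3); print("S body fit",f.x,"rms",np.sqrt(np.mean(f.fun**2)))
    cv2.imwrite("pics/mask%s.png"%n,m*255)
E
python3 m.py; python3 - <<'E'
from h import *
T=read_camera("top");S=read_camera("scene")
a=cv2.resize(T["pixels"][210:275,235:285],None,fx=8,fy=8,interpolation=2);b=cv2.resize(S["pixels"][230:295,275:325],None,fx=8,fy=8,interpolation=2)
for x in(0,):
  for (X,Y,z,r,col) in((.469,.241,.101,.0375,(0,255,0)),(.470,.246,.122,.010,(255,0,0))):
    for im,P,o in((a,T,(210,235)),(b,S,(230,275))):
      q=np.array([proj(P,[X+r*np.cos(t),Y+r*np.sin(t),z]) for t in np.linspace(0,6.28,60)]); q=((q-o+.5)*8)[:,::-1].astype(np.int32)
      cv2.polylines(im,[q],True,col,1)
cv2.imwrite("pics/near2.png",np.hstack([a,b])[:,:,::-1])
E
```

```text
[0.4586 0.1991 0.046 ] [ 0.865  -0.6604 -0.5666]
T orange rows 205 277 cols 240 319 406
S orange rows 228 303 cols 290 336 703Traceback (most recent call last):
  File "m.py", line 17, in <module>
    L=[(r,cc[rr==r].min()-.5) for r in rows]
          ~~~~~~~~~~~~~^^
    return umr_minimum(a, axis, None, out, keepdims, initial, where)
ValueError: zero-size array to reduction operation minimum which has no identity
```

View pics/near2.png

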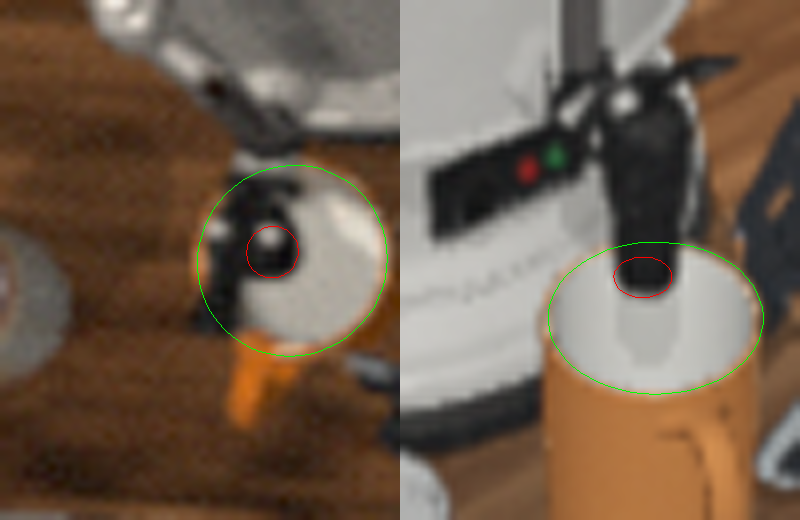

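Mug rim (green fit, scene crop (654,318), top (294,261)) nearly surrounds the spout centrally, with about 2 mm left. One last nudge, then back off along the push line.

Request:
arm_command:
  steps:
    - {"translation": [0.0028,0,0.0022],"twist": [0,0,0],"fingers": 0.18}
    - {"translation": [0.0028,0,0.0022],"twist": [0,0,0],"fingers": 0.18}
    - {"translation": [-0.02,0,-0.0156],"twist": [0,0,0],"fingers": 0.18}
    - {"translation": [-0.06,0,-0.047],"twist": [0,0,0],"fingers": 0.18}
    - {"translation": [-0.06,0,-0.047],"twist": [0,0,0],"fingers": 0.18}

```text
time: 7.75
eef_pos: [0.4425, 0.1428, 0.0463]
tcp_rot: [0.758, 0.566, 0.259, -0.195]
contact_force: [-0.3, 0.1, -0.5]
opening: 0.589
finger_force: 0.0
```

```bash
python3 - <<'E'
from h import *
plan(((.44,.12,.2),ori(38,.28,.96)),((.44,.12,.36),ori(38,.28,.96)))
T=read_camera("top");S=read_camera("scene")
a=cv2.resize(T["pixels"][210:275,235:285],None,fx=8,fy=8,interpolation=2);b=cv2.resize(S["pixels"][230:295,275:325],None,fx=8,fy=8,interpolation=2)
for (X,Y,z,r,col) in((.4705,.2435,.101,.0385,(0,255,0)),(.471,.2435,.122,.010,(255,0,0)),(.437,.2435,.241,.006,(255,255,0))):
    for im,P,o in((a,T,(210,235)),(b,S,(230,275))):
      q=np.array([proj(P,[X+r*np.cos(t),Y+r*np.sin(t),z]) for t in np.linspace(0,6.28,60)]); q=((q-o+.5)*8)[:,::-1].astype(np.int32)
      cv2.polylines(im,[q],True,col,1)
cv2.imwrite("pics/done.png",np.hstack([a,b])[:,:,::-1])
E
```

```text
t 7.75 p [0.4425 0.1428 0.0463] q [-0.2352  0.0888  2.3579  0.9024  0.8936 -0.6045] F [-0.3098  0.0644 -0.5393] open 0.5891940016129485 z [ 0.1719  0.5877 -0.7906] y [ 0.9589 -0.2836 -0.0023]
[0.1017, 0.005, -0.1804] [0.0005, 0.004, -0.0042]
[0.2324, 0.0045, -0.3491] [0.0005, 0.004, -0.0042]
```

View pics/done.png

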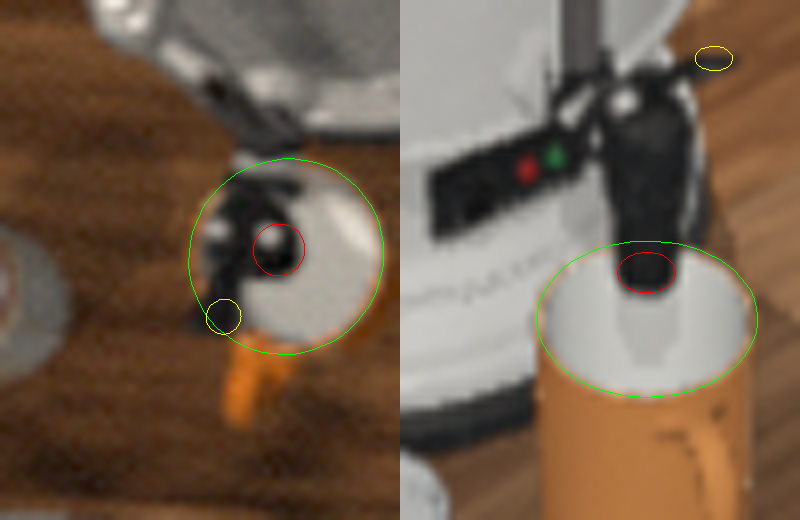

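Mug stands upright and centred: rim (646,318) round the spout (648,272) in the scene, and concentric in the top view too. The lever's end lies near (0.435, 0.244). Now rising with fingers shut, then untilting.

Request:
arm_command:
  steps:
    - {"translation": [0.102,0,-0.18],"twist": [0,0,0],"fingers": -1}
    - {"translation": [0.102,0,-0.18],"twist": [0,0,0],"fingers": -1}
    - {"translation": [0.102,0,-0.18],"twist": [0,0,0],"fingers": -1}
    - {"translation": [0.232,0,-0.349],"twist": [0,0,0],"fingers": -1}
    - {"translation": [0.232,0,-0.349],"twist": [0,0,0],"fingers": -1}

```text
time: 8.48
eef_pos: [0.4359, 0.1233, 0.3265]
tcp_rot: [0.757, 0.568, 0.258, -0.195]
contact_force: [1.0, -0.9, 0.3]
opening: -0.002
finger_force: 0.0
```

```bash
python3 - <<'E'
from h import *
plan(((.44,.12,.36),ori(0,0,1)),((.435,.244,.34),ori(0,0,1)))
E
```

```text
t 8.475 p [0.4359 0.1233 0.3265] q [-0.2882 -0.3972  2.1789  0.6693  1.4098 -0.1326] F [ 1.0407 -0.8649  0.3426] open -0.002368669725053983 z [ 0.1689  0.5887 -0.7905] y [ 0.9602 -0.2793 -0.0028]
[0.0252, 0.0063, -0.037] [0.0865, -0.6256, -0.2613]
[0.1328, -0.0462, 0.0803] [0.0865, -0.6256, -0.2613]
```

Request:
arm_command:
  steps:
    - {"translation": [0.025,0.006,-0.037],"twist": [0.0865,-0.6256,-0.2613],"fingers": -1}
    - {"translation": [0.025,0.006,-0.037],"twist": [0.0865,-0.6256,-0.2613],"fingers": -1}
    - {"translation": [0.025,0.006,-0.037],"twist": [0.0865,-0.6256,-0.2613],"fingers": -1}
    - {"translation": [0.025,0.006,-0.037],"twist": [0.0865,-0.6256,-0.2613],"fingers": -1}
    - {"translation": [0.025,0.006,-0.037],"twist": [0.0865,-0.6256,-0.2613],"fingers": -1}

```text
time: 9.1
eef_pos: [0.4402, 0.1213, 0.3582]
tcp_rot: [0.706, 0.708, 0.0, -0.0]
contact_force: [0.7, -0.1, -0.4]
opening: -0.001
finger_force: 0.0
```

```bash
python3 - <<'E'
from h import *
plan(((.435,.244,.34),ori(0,0,1)),((.435,.244,.29),ori(0,0,1)))
E
```

```text
t 9.1 p [0.4402 0.1213 0.3582] q [ 0.0455 -0.28    1.9501  0.0011  1.4713  0.0424] F [ 0.7336 -0.0587 -0.405 ] open -0.0005611745275602362 z [ 0.0002  0.0011 -1.    ] y [1.     0.003  0.0002]
[0.1636, -0.0064, 0.0244] [0.0001, -0.001, 0.0029]
[0.1635, -0.0064, 0.0911] [0.0001, -0.001, 0.0029]
```

Request:
arm_command:
  steps:
    - {"translation": [0.1636,-0.0064,0.0244],"twist": [0,0,0.003],"fingers": -1}
    - {"translation": [0.1636,-0.0064,0.0244],"twist": [0,0,0.003],"fingers": -1}
    - {"translation": [0.1636,-0.0064,0.0244],"twist": [0,0,0.003],"fingers": -1}
    - {"translation": [0.1636,-0.0064,0.06],"twist": [0,0,0.003],"fingers": -1}
    - {"translation": [0.1636,-0.0064,0.0905],"twist": [0,0,0.003],"fingers": -1}

```text
time: 9.72
eef_pos: [0.4358, 0.2409, 0.2896]
tcp_rot: [0.709, 0.705, 0.0, -0.0]
contact_force: [-0.1, 0.1, -0.2]
opening: -0.002
finger_force: 0.0
```

```bash
python3 - <<'E'
from h import *
plan(((.435,.244,.29),ori(0,0,1)))
T=read_camera("top");S=read_camera("scene")
b=cv2.resize(S["pixels"][190:280,255:345],None,fx=5,fy=5,interpolation=2)
cv2.imwrite("pics/point.png",b[:,:,::-1])
E
```

```text
t 9.725 p [0.4358 0.2409 0.2896] q [ 0.3006 -0.1429  1.9582  0.0008  1.3257  0.3065] F [-0.0933  0.061  -0.1523] open -0.002131509786251615 z [ 0.0003  0.0009 -1.    ] y [ 1.     -0.0062  0.0003]
[0.0041, -0.001, -0.0005] [0.0003, -0.0009, -0.0059]
```

View pics/point.png

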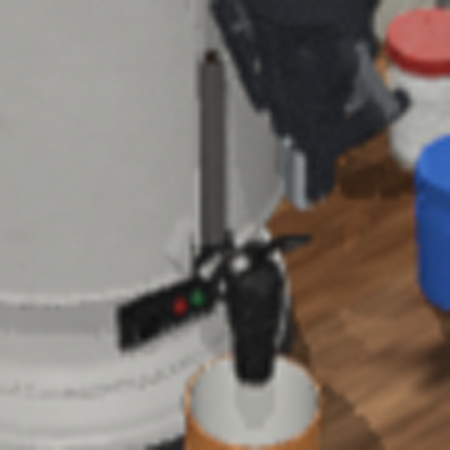

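The shut fingertips at crop (308,205) stand about 3 cm above the lever's end at (305,238). Holding 2.5 s.

Request:
arm_command:
  steps:
    - {"translation": [0.003,0,0],"twist": [0,0,0],"fingers": -1}
    - {"translation": [0.003,0,0],"twist": [0,0,0],"fingers": -1}
    - {"translation": [0.003,0,0],"twist": [0,0,0],"fingers": -1}
    - {"translation": [0.003,0,0],"twist": [0,0,0],"fingers": -1}
    - {"translation": [0.003,0,0],"twist": [0,0,0],"fingers": -1}

```text
time: 10.45
eef_pos: [0.4359, 0.2438, 0.2905]
tcp_rot: [0.709, 0.705, 0.0, 0.001]
contact_force: [-0.2, -0.5, -1.0]
opening: 0.0
finger_force: 0.0
```

Request:
arm_command:
  steps:
    - {"translation": [0,0,0],"twist": [0,0,0],"fingers": -1}
    - {"translation": [0,0,0],"twist": [0,0,0],"fingers": -1}
    - {"translation": [0,0,0],"twist": [0,0,0],"fingers": -1}
    - {"translation": [0,0,0],"twist": [0,0,0],"fingers": -1}
    - {"translation": [0,0,0],"twist": [0,0,0],"fingers": -1}

```text
time: 11.08
eef_pos: [0.4358, 0.2438, 0.2903]
tcp_rot: [0.709, 0.705, -0.0, 0.0]
contact_force: [0.1, 0.8, 0.1]
opening: -0.005
finger_force: 0.0
```

Request:
arm_command:
  steps:
    - {"translation": [0,0,0],"twist": [0,0,0],"fingers": -1}
    - {"translation": [0,0,0],"twist": [0,0,0],"fingers": -1}
    - {"translation": [0,0,0],"twist": [0,0,0],"fingers": -1}
    - {"translation": [0,0,0],"twist": [0,0,0],"fingers": -1}
    - {"translation": [0,0,0],"twist": [0,0,0],"fingers": -1}

```text
time: 11.7
eef_pos: [0.4358, 0.2438, 0.2903]
tcp_rot: [0.709, 0.705, -0.0, 0.0]
contact_force: [-0.1, 0.4, -0.8]
opening: 0.002
finger_force: 0.0
```

Request:
arm_command:
  steps:
    - {"translation": [0,0,0],"twist": [0,0,0],"fingers": -1}
    - {"translation": [0,0,0],"twist": [0,0,0],"fingers": -1}
    - {"translation": [0,0,0],"twist": [0,0,0],"fingers": -1}
    - {"translation": [0,0,0],"twist": [0,0,0],"fingers": -1}
    - {"translation": [0,0,0],"twist": [0,0,0],"fingers": -1}

```text
time: 12.32
eef_pos: [0.4358, 0.2438, 0.2903]
tcp_rot: [0.709, 0.705, 0.0, 0.0]
contact_force: [-0.3, -0.6, -0.2]
opening: -0.007
finger_force: 0.0
```

```bash
python3 - <<'E'
from h import *
plan(((.435,.244,.35),None),((.44,-.07,.35),None))
E
```

```text
t 12.325 p [0.4358 0.2438 0.2903] q [ 0.3069 -0.1395  1.9539 -0.0009  1.3267  0.3118] F [-0.3184 -0.5741 -0.1758] open -0.00716498383374387 z [ 0.0007 -0.0007 -1.    ] y [ 1.     -0.0046  0.0007]
[0.0003, -0.0011, -0.0796] [0.0, 0.0, 0.0]
[-0.4184, 0.0075, -0.0793] [0.0, 0.0, 0.0]
```

Request:
arm_command:
  steps:
    - {"translation": [0,0,-0.08],"twist": [0,0,0],"fingers": -1}
    - {"translation": [-0.418,0.0075,-0.08],"twist": [0,0,0],"fingers": -1}
    - {"translation": [-0.418,0.0075,-0.08],"twist": [0,0,0],"fingers": -1}
    - {"translation": [-0.418,0.0075,-0.08],"twist": [0,0,0],"fingers": -1}
    - {"translation": [-0.418,0.0075,-0.08],"twist": [0,0,0],"fingers": -1}

```text
time: 12.95
eef_pos: [0.4388, -0.0079, 0.3508]
tcp_rot: [0.709, 0.706, 0.0, 0.001]
contact_force: [0.9, -0.0, -0.1]
opening: 0.003
finger_force: 0.0
```

```bash
python3 - <<'E'
from h import *
plan(((.44,-.071,.34),ori(0,0,1)),((.664,-.071,.30),ori(0,0,1)))
T=read_camera("top");S=read_camera("scene")
print("oven", ray(S,[207,410],.02),ray(T,[243,421],.05),ray(T,[82,447],.3))
for q in ("sugar_jar","salt_mill","tub","drink_can","mug_axis"):
    print(q,[(np.array(d["point"]).round(1),round(d["conf"],2)) for d in recognise(T,q)[:5]])
E
```

```text
t 12.95 p [ 0.4388 -0.0079  0.3508] q [-0.2498 -0.3234  1.9965 -0.0004  1.4664 -0.2456] F [ 0.871  -0.035  -0.1376] open 0.0028837932990800055 z [ 0.002  -0.0009 -1.    ] y [ 1.     -0.0041  0.002 ]
[-0.0841, 0.0019, 0.0145] [0.0019, 0.0009, -0.004]
[-0.0828, 0.3005, 0.0684] [0.0019, 0.0009, -0.004]
oven [ 0.5442 -0.308   0.02  ] [ 0.4978 -0.2458  0.05  ] [ 0.9416 -0.2558  0.3   ]
sugar_jar [(array([186. , 368.2]), 0.81), (array([133.3, 340.8]), 0.52)]
salt_mill [(array([252.3, 404.3]), 0.48)]
tub [(array([213.5, 384.7]), 0.55)]
drink_can [(array([245.1, 229.2]), 0.72)]
mug_axis [(array([244.6, 275.4]), 0.58)]
```

Request:
arm_command:
  steps:
    - {"translation": [-0.084,0.002,0.0145],"twist": [0,0,0],"fingers": -1}
    - {"translation": [-0.084,0.15,0.04],"twist": [0,0,0],"fingers": -1}
    - {"translation": [-0.084,0.3,0.068],"twist": [0,0,0],"fingers": -1}
    - {"translation": [-0.084,0.3,0.068],"twist": [0,0,0],"fingers": -1}
    - {"translation": [-0.084,0.3,0.068],"twist": [0,0,0],"fingers": -1}

```text
time: 13.92
eef_pos: [0.6662, -0.0675, 0.2979]
tcp_rot: [0.707, 0.707, -0.0, -0.0]
contact_force: [0.1, -0.1, 0.6]
opening: 0.0
finger_force: 0.0
```

```bash
python3 - <<'E'
from h import *
plan(((.6645,-.071,.2),ori(0,0,1)),((.6645,-.071,.152),ori(0,0,1)))
E
```

```text
t 13.925 p [ 0.6662 -0.0675  0.2979] q [-0.2522  0.2442  1.5405 -0.0003  1.3577 -0.2513] F [ 0.1073 -0.0716  0.6368] open 0.00015692148023794823 z [-0.0009 -0.0001 -1.    ] y [ 1.     -0.0009 -0.0009]
[-0.0046, -0.0022, 0.1305] [-0.0008, 0.0001, -0.0008]
[-0.0046, -0.0021, 0.1945] [-0.0008, 0.0001, -0.0008]
```

Request:
arm_command:
  steps:
    - {"translation": [-0.0046,-0.0022,0.08],"twist": [0,0,0],"fingers": -1}
    - {"translation": [-0.0046,-0.0022,0.13],"twist": [0,0,0],"fingers": -1}
    - {"translation": [-0.0046,-0.0022,0.165],"twist": [0,0,0],"fingers": -1}
    - {"translation": [-0.0046,-0.0022,0.194],"twist": [0,0,0],"fingers": -1}
    - {"translation": [-0.0046,-0.0022,0.194],"twist": [0,0,0],"fingers": -1}

```text
time: 14.55
eef_pos: [0.6613, -0.0721, 0.1518]
tcp_rot: [0.708, 0.706, -0.001, -0.001]
contact_force: [1.0, -0.1, -0.3]
opening: -0.003
finger_force: 0.0
```

```bash
python3 - <<'E'
from h import *
plan(((.6645,-.071,.152),ori(0,0,1)))
S=read_camera("scene")
b=cv2.resize(S["pixels"][150:320,250:420],None,fx=3.5,fy=3.5,interpolation=2)
cv2.imwrite("pics/jar.png",b[:,:,::-1])
E
```

```text
t 14.55 p [ 0.6613 -0.0721  0.1518] q [-0.2606  0.3567  1.6748 -0.0005  1.1135 -0.2577] F [ 0.9566 -0.0698 -0.2544] open -0.003432950497448093 z [-0.0034  0.0005 -1.    ] y [ 1.     -0.0027 -0.0034]
[0.0014, 0.0042, -0.0002] [-0.0033, -0.0004, -0.0026]
```

View pics/jar.png

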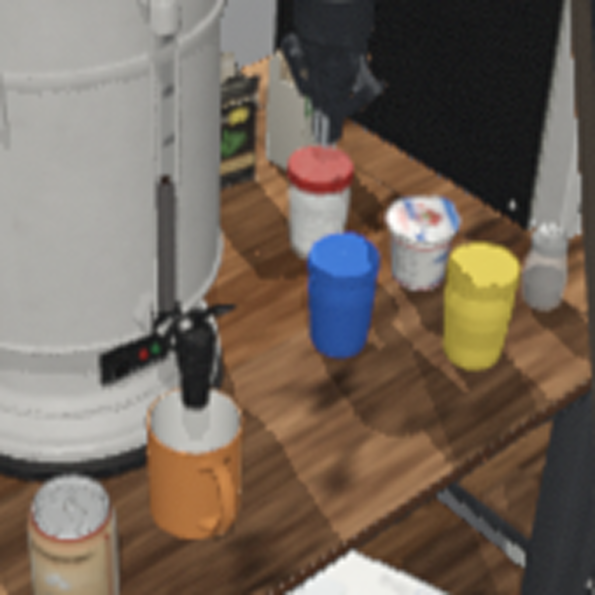

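The fingertips at (325,140) point down just above the middle of the red lid at (321,165), and nothing else has moved. I'll trim 3 mm, hold, then hand in.

Request:
arm_command:
  steps:
    - {"translation": [0.0014,0.004,0],"twist": [0,0,0],"fingers": -1}
    - {"translation": [0.0014,0.004,0],"twist": [0,0,0],"fingers": -1}
    - {"translation": [0.0014,0.004,0],"twist": [0,0,0],"fingers": -1}
    - {"translation": [0.0014,0.004,0],"twist": [0,0,0],"fingers": -1}
    - {"translation": [0.0014,0.004,0],"twist": [0,0,0],"fingers": -1}

```text
time: 15.22
eef_pos: [0.6653, -0.0728, 0.1543]
tcp_rot: [0.709, 0.705, 0.0, 0.001]
contact_force: [-0.2, 1.1, -0.5]
opening: 0.004
finger_force: 0.0
```

Request:
arm_command:
  steps:
    - {"translation": [0,0,0],"twist": [0,0,0],"fingers": -1}
    - {"translation": [0,0,0],"twist": [0,0,0],"fingers": -1}
    - {"translation": [0,0,0],"twist": [0,0,0],"fingers": -1}
    - {"translation": [0,0,0],"twist": [0,0,0],"fingers": -1}
    - {"translation": [0,0,0],"twist": [0,0,0],"fingers": -1}

```text
time: 15.85
eef_pos: [0.6653, -0.0728, 0.1542]
tcp_rot: [0.709, 0.705, 0.0, 0.001]
contact_force: [0.2, -0.7, -0.0]
opening: 0.002
finger_force: 0.0
```

Request:
arm_command:
  steps:
    - {"translation": [0,0,0],"twist": [0,0,0],"fingers": -1}
    - {"translation": [0,0,0],"twist": [0,0,0],"fingers": -1}
    - {"translation": [0,0,0],"twist": [0,0,0],"fingers": -1}
    - {"translation": [0,0,0],"twist": [0,0,0],"fingers": -1}
    - {"translation": [0,0,0],"twist": [0,0,0],"fingers": -1}

```text
time: 16.48
eef_pos: [0.6653, -0.0728, 0.1542]
tcp_rot: [0.709, 0.705, -0.0, 0.0]
contact_force: [-0.5, 0.7, -0.6]
opening: -0.003
finger_force: 0.0
```

Request:
arm_command:
  steps:
    - {"translation": [0,0,0],"twist": [0,0,0],"fingers": -1}
    - {"translation": [0,0,0],"twist": [0,0,0],"fingers": -1}
    - {"translation": [0,0,0],"twist": [0,0,0],"fingers": -1}
    - {"translation": [0,0,0],"twist": [0,0,0],"fingers": -1}
    - {"translation": [0,0,0],"twist": [0,0,0],"fingers": -1}

```text
time: 17.1
eef_pos: [0.6653, -0.0728, 0.1542]
tcp_rot: [0.709, 0.705, -0.0, 0.0]
contact_force: [0.3, -0.0, -0.4]
opening: 0.001
finger_force: 0.0
```

```bash
python3 - <<'E'
from h import *
plan(); print(sign_off())
E
```

```text
t 17.1 p [ 0.6653 -0.0728  0.1542] q [-0.2601  0.3604  1.6654 -0.0006  1.115  -0.2552] F [ 0.2743 -0.0297 -0.3959] open 0.0009639583639852821 z [ 0.0007 -0.0007 -1.    ] y [ 1.     -0.0046  0.0007]
the job is handed in; nothing more can be done
None
```

I pushed the mug under the spout (within about 3 mm by camera), held the point about 3 cm above the tap lever for 2.5 s, and handed in at 17.1 s with the arm still pointing about 3 cm above the sugar jar's red lid; the judge's verdict was not shown.

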